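# Bring the curing light over the filling

### The arm

A 6-joint arm with a two-finger parallel gripper is mounted at the origin on the work surface. World frame = base frame: x ahead of the robot, y to its left, z up, the work surface at z = 0. Lengths are in m, angles in rad, forces in N, time in s.
With the tool pointing down it reaches from about 0.25 to 0.725 m from the base axis. Payload 4 kg.
Tool frame: the origin (TCP) lies on the centre line of the jaws, within the pads' length; the fingertips stand 22 mm ahead of it and the grasp point (between the pads) lies 3 mm ahead of it; z points along the fingers, y is the line along which they close (so a half turn about z gives the same grasp; the last joint's range is limited). The gripper opens to 85 mm and grips with 20 to 120 N. Pads are 22 mm wide; open, the fingers measure 114 mm over their backs; the gripper's body (76 mm by 85 mm) begins 54 mm behind the grasp point. The pads swing forward as they close: fully open they stand 13 mm farther back than shut.
Start: joints at [-1.263, 0.241, 0.005, 1.335, 0, 1.571], TCP at [0.151, -0.477, 0.253] pointing down, gripper open.
Joint ranges: [-2.72, 2.72], [-1.05, 1.87], [-1.09, 1.28], [-1.99, 2.15], [-1.42, 1.44], [-3.14, 3.14]. Speed limits (rad/s): [2.79, 2.79, 3.14, 3.14, 3.14, 3.14].

### API

Orientations are given as a unit quaternion [x, y, z, w].
In Python, from workcell import bot gives the robot as it stands.
- The arm moves only by the shell command python3 -m inch 'ROWS'. ROWS is JSON, one flat list of numbers, 7 for each row, row after row: the shift along the world's x, y, z in mm, then the turn, a rotation vector about the world's x, y, z in rad, then the opening in per cent of the stroke, from 0 (shut) to 100 (fully open). A call has 1 to 8 rows; each row is the pose to reach, as a shift and turn from the pose commanded when the call began; what a row does not reach only later rows make up. A row lasts 1/12 s, in which the tool goes at most 41.7 mm and 7.16 degrees, less where a joint would pass 70% of its speed; a pose out of reach is approached as far as the arm can. A call with a gripper value outside its range is refused whole. The fingers move at their own pace and stop on an object; the grip force is fixed at half the most. Time passes only in rows, so rows that repeat a pose let the fingers close. It gives the time, the measured TCP pose, the force, the opening and the grip force at its end, in the units of the state.
- bot.get_obs(): the state, without advancing time (a new reading comes with each control period).
- bot.camera(name): name is "scene" or "top"; returns the picture (400x640x3 uint8, blue, green, red); there is no depth.
- bot.camera_info(name): a dict with "intrinsics" (3x3 intrinsics, pixels), "camera_from_world" (4x4, takes a point from world to camera coordinates). Camera axes: x right, y down, z forward; pixel columns grow to the right and rows downward; lengths in m; the calibration is good to about 2 mm. A picture is of the moment at which its call begins. camera_info takes no time and is no camera call.
- bot.job_done(): hands the job in; it is judged then, once.
Trained networks look in the newest picture that a camera, given by its name, has taken for a name from the list of things; names that differ only in an ending like _2 or _b are one class to them, and where a whole thing is asked for, a point or a joint stands for the part that bears it (a point fixed in the world has none). Each returns a list of dicts, best first, with "confidence" (0 to 1); they miss things now and then, are a little off and sometimes report something else, mostly with a low value. They report only what shows in the picture. A call takes as long as a camera call. They do not tell look-alikes from the thing itself.
- bot.silhouettes(camera, target): "mask" (400x640 bool, what is visible of it) and "uv" ([column, row] in pixels, amid what is visible of it).
- bot.spot_point(camera, target): "uv" ([column, row] in pixels: a listed point, or the origin of a listed thing).
The state is a dict: "clock": time; "joint_pos": joint angles; "joint_vel": joint speeds; "tau": joint torques, N m; "eef_pos": TCP position; "tool_rot": TCP orientation; "ft_force": force on the tool from outside, world axes, zero at the start; "ft_torque": the same for the moment, N m; "grip_width": finger opening in m; "grasp_force": force on a finger pad.
Only numpy, scipy, OpenCV 4.12 (cv2) and the standard library are available. Lean on these libraries where they do the work, as an engineer would, in place of code of your own. Each camera call takes 0.05 s, during which the arm holds its last target. There are 200 camera calls.

### The job

Draw the cordless curing light out of its sloping charging dock and, without putting it down, turn it level so that its lens looks straight down. Bring the lens centred over the blue filling in the jaw model's molar, a few millimetres above it and touching no jaw model, and finish while still holding the light steady there in the gripper. Leave everything else where it is.

Things in the scene. Friction and masses are not known exactly. Their poses are not given: they have to be found in the camera images.
- light_grip (a point): Centre of the white upper half of the curing light's handle, where to hold it. Axes of all the light's points: z along the wand from foot to head, x the way the lens looks, y across. The handle is a flat-sided bar, 26 mm in x by 24 mm in y, from -100 mm (foot) to +30 mm in z from here; balance point about 35 mm nearer the foot.
- light_lens (a point): Centre of the face of the light's round blue lens, 12 mm diameter, on the side of the head: +12 mm in x and +86 mm in z from light_grip in the light's axes; x points out of the lens. The head is a short cylinder, 18 mm diameter, on a white round neck that tapers from 21 to 13 mm.
- light_foot (a point): Centre of the light's foot (battery end), -100 mm in z from light_grip, same axes. It rests on dock_seat at the start.
- dock_seat (a point): Centre of the floor of the dock's well, where the light's foot rests, 30 mm above the table. The well leans 40 degrees from upright towards the dock's +x; its walls enclose the lowest 40 mm of the wand with 1.5 mm play, and a back rest under the wand reaches 75 mm up from the foot. The wand slides out freely, straight along its own length.
- filling (a point): Centre of the top of the blue filling (7 mm diameter) in the biting surface of the first molar of the jaw model 'typodont', 47 mm above the table. Axes of that model: z up.
- typodont: The jaw model with the blue filling: ivory teeth in pink gums on a dark grey base, 68 mm wide (y), about 78 mm long (x, the front teeth to -x, the back of the base at +32 mm), 46 mm high, 0.3 kg, loose. Origin under its middle, on the table. Filling at x = +5, y = +21 mm.
- spare_typodont: A like jaw model on a white base, without a filling, same size, loose; leave alone. Origin under its middle.
- stone_model: All-white plaster jaw model, same size, loose, towards the back of the table; leave alone. Origin under its middle.
- light: The whole curing light, a slim wand 195 mm long, 150 g, lower 70 mm of the handle dark grey, the rest white; origin and axes as light_foot. In the dock it leans 40 degrees from upright, its head towards the dock's +x; the lens looks outward and down on that same side.
- dock: The charging dock, a white weighted base fixed to the table, 115 x 82 x 22 mm, with the sloping well and back rest on it; origin under the middle of the base, z up, x the way the wand leans. dock_seat is at x = -35, z = 30 mm.
- mug: Black mug, 82 mm across, 95 mm high; leave alone. Origin under its middle.
- tray: White instrument tray with a mustard edge, 180 x 260 x 18 mm, with instruments and syringes; leave alone. Origin under its middle.
- shield: Orange hand-held light shield lying flat, disc 84 mm with a black handle to its -x, 4 to 6 mm thick; leave alone. Origin under the disc.
- carver: Wax carver with a wooden handle lying along its x, 150 mm long, 10 mm thick; leave alone. Origin near its middle.
- bur_block: Black bur block, 75 x 110 mm, 45 mm high with its burs; leave alone. Origin under its middle.
There are look-alikes about, which are no part of the job. What is meant by the light is not yellow, and is the larger of those in its own colour. Leave any brown or turquoise look-alike of the dock alone.

How it is judged:
On the way:
1. the light is drawn fully out of the dock, held by the fingers (distance between light_foot and dock_seat above 0.055 m and contact force between the fingers and light above 1 N and contact force between light and dock below 0.2 N), for 0.2 s.
At the end, for the whole second after the job is handed in: The light is held by the fingers and by nothing else, at rest, its lens looking straight down within 0.25 rad (14 degrees), the lens centre within 5 mm sideways of the filling's centre and 1 to 12 mm above it, touching no jaw model (contact force between the fingers and light above 1 N and horizontal distance between light_lens and filling below 0.005 m and z of light_lens in the frame of filling between 0.001 and 0.012 m and angle between light_lens's own x axis and vertical above 2.89 rad and linear speed of light below 0.02 m/s and contact force between light and typodont below 0.2 N and contact force between light and spare_typodont below 0.2 N and contact force between light and dock below 0.2 N and angle between typodont's own z axis and vertical below 0.05 rad); the arm keeps its last pose, push and grip.
It fails at once if the light touches a jaw model (contact force between light and typodont above 1 N or contact force between light and spare_typodont above 1 N or contact force between light and stone_model above 1 N).
It fails at once if the light is dropped or laid on the table (height (world z) of any of light_foot, light_lens below 0.018 m).
It fails at once if the jaw model with the filling is shifted more than 10 mm (distance of typodont from where it was at the start of the episode above 0.01 m).
It fails at once if another thing on the table is shifted more than 15 mm (distance of any of spare_typodont, stone_model, mug, tray, shield, carver, bur_block from where it was at the start of the episode above 0.015 m).
It also fails if it takes over 43 s, if anything falls off the work surface, if the arm or the gripper's body presses on something with over 40 N, if the wrist force passes 120 N, or if a joint passes its speed limit or range.

## Working session

There is one attempt and no reset: what is moved stays moved. The work goes in short steps, Python scripts to look and compute and a shell command to move; the robot and the scene stay as the last step left them, time stands still between calls to the robot, and variables do not carry over. Pictures are saved under pics/ and viewed, at most 10 in all, crops included, and the job is handed in when it is done.

```bash
mkdir -p pics; ls; cat > h.py <<'E'
import numpy as np, cv2
from workcell import bot
from scipy.spatial.transform import Rotation as R
def cam(n):
    i=bot.camera_info(n); return np.array(i["intrinsics"]),np.array(i["camera_from_world"])
def proj(n,p):
    K,T=cam(n); q=K@(T[:3,:3]@np.asarray(p,float)+T[:3,3]); return q[:2]/q[2]
def ray(n,uv):
    K,T=cam(n); d=T[:3,:3].T@np.linalg.solve(K,[uv[0],uv[1],1.]); return -T[:3,:3].T@T[:3,3], d/np.linalg.norm(d)
def tri(uvs):
    A=np.zeros((3,3));b=np.zeros(3);L=[]
    for n,uv in uvs:
        c,d=ray(n,uv);P=np.eye(3)-np.outer(d,d);A+=P;b+=P@c;L.append((c,P))
    x=np.linalg.solve(A,b); return x,[float(np.linalg.norm(P@(x-c)))*1000 for c,P in L]
def onz(n,uv,z):
    c,d=ray(n,uv); return c+d*(z-c[2])/d[2]
E
python3 - <<'E'
from h import *
np.set_printoptions(precision=3,suppress=True)
for n in("scene","top"):
    cv2.imwrite(f"pics/{n}0.png",bot.camera(n))
    c,d=ray(n,(320,200)); print(n,c,d)
    for t in("light_grip","light_lens","light_foot","dock_seat","filling","typodont","dock"):
        print(t,[(np.round(r["uv"],1).tolist(),round(r["confidence"],2)) for r in bot.spot_point(n,t)][:5])
print(bot.get_obs())
E
```

```text
pics
scene [1.071 0.37  1.095] [-0.513 -0.306 -0.802]
light_grip [([469.5, 221.2], 0.76), ([355.2, 267.5], 0.74), ([387.6, 232.2], 0.64)]
light_lens [([454.0, 233.4], 0.67), ([371.1, 220.3], 0.56), ([336.9, 280.0], 0.51)]
light_foot [([405.8, 247.3], 0.81), ([494.3, 209.2], 0.62), ([199.8, 178.7], 0.38)]
dock_seat [([351.0, 190.4], 0.69), ([369.4, 270.0], 0.64), ([296.2, 163.2], 0.62)]
filling [([241.8, 213.4], 0.86), ([342.2, 275.4], 0.63)]
typodont [([240.0, 223.1], 0.72)]
dock [([360.2, 286.9], 0.9), ([292.2, 175.8], 0.81), ([338.5, 207.0], 0.57)]
top [0.224 0.007 1.27 ] [ 0.192  0.005 -0.981]
light_grip [([261.5, 152.6], 0.67), ([264.4, 229.7], 0.64), ([193.1, 282.9], 0.58)]
light_lens [([203.6, 260.8], 0.97), ([262.1, 128.8], 0.93), ([282.7, 238.4], 0.8), ([359.3, 121.1], 0.73), ([392.4, 166.7], 0.28)]
light_foot [([257.4, 179.7], 0.86), ([169.1, 315.5], 0.72), ([237.7, 224.5], 0.7)]
dock_seat [([381.0, 253.3], 0.93), ([319.5, 251.7], 0.76), ([259.7, 179.8], 0.62)]
filling [([395.3, 164.8], 0.8)]
typodont [([259.3, 180.7], 0.69), ([396.4, 171.3], 0.56), ([276.2, 108.2], 0.18)]
dock [([385.4, 246.8], 0.77), ([260.5, 169.4], 0.61)]
{'clock': 0.8, 'joint_pos': array([-1.263,  0.241,  0.005,  1.335,  0.   ,  1.571]), 'joint_vel': array([ 0.001, -0.001, -0.   , -0.   ,  0.001, -0.001]), 'tau': array([  0.   , -37.215,  25.268,   0.001,  -0.   ,  -0.   ]), 'eef_pos': array([ 0.151, -0.476,  0.253]), 'tool_rot': array([ 0.988,  0.153,  0.   , -0.   ]), 'ft_force': array([ 0.01 , -0.402, -0.459]), 'ft_torque': array([ 0.068, -0.012,  0.062]), 'grasp_force': 0.0, 'grip_width': 0.08493512412736919}
```

View pics/scene0.png

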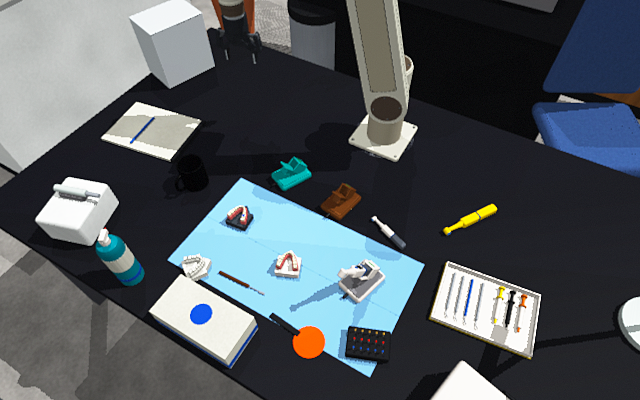

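View pics/top0.png

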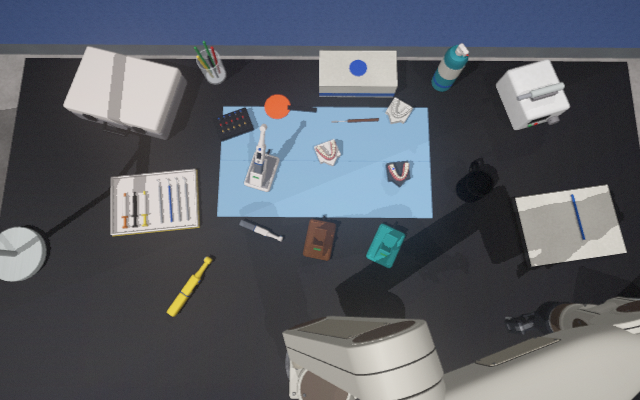

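```bash
python3 - <<'E'
from h import *
np.set_printoptions(precision=4,suppress=True)
s=cv2.imread("pics/scene0.png");t=cv2.imread("pics/top0.png")
r=lambda a,x,y,w,h,f:cv2.resize(a[y:y+h,x:x+w],None,fx=f,fy=f,interpolation=cv2.INTER_CUBIC)
a=r(s,325,245,80,60,5);b=r(t,225,115,80,90,5)[:450];c=r(s,210,190,80,60,5);d=r(t,365,140,80,60,5)
im=np.zeros((600,800,3),np.uint8)
im[:300,:400]=a;im[300:,:400]=c;im[:300,400:]=r(t,225,120,80,75,4)[:300,:320].shape and cv2.resize(t[120:195,212:312],(400,300),interpolation=cv2.INTER_CUBIC);im[300:,400:]=d
cv2.imwrite("pics/crop.png",im)
print("lens",tri([("scene",(336.9,280)),("top",(262.1,128.8))]))
print("grip",tri([("scene",(355.2,267.5)),("top",(261.5,152.6))]))
print("seat",tri([("scene",(369.4,270.0)),("top",(259.7,179.8))]))
print("fill",tri([("scene",(241.8,213.4)),("top",(395.3,164.8))]))
print(onz("top",(262.1,128.8),.18),onz("top",(257.4,179.7),.03))
for n,tt,p in(("scene","dock",(360,287)),("top","dock",(260,169)),("scene","light",(350,270)),("top","light",(262,150)),("scene","typodont",(240,223)),("top","typodont",(398,172))):
    for m in bot.silhouettes(n,tt):
        if np.hypot(*(np.array(m["uv"])-p))<25:
            rc=cv2.minAreaRect(np.argwhere(m["mask"])[:,::-1].astype(np.float32)); print(n,tt,m["uv"],m["confidence"],rc,m["mask"].sum())
E
```

```text
lens (array([0.6519, 0.1722, 0.1438]), [7.047221323493463, 7.047221323493478])
grip (array([0.5876, 0.1829, 0.1144]), [0.6472964610807702, 0.6472964610808069])
seat (array([0.5292, 0.2016, 0.0207]), [2.791771078054715, 2.7917710780547202])
fill (array([ 0.5683, -0.2085,  0.0576]), [3.836577885324369, 3.8365778853244916])
[0.6353 0.1732 0.18  ] [0.5282 0.2046 0.03  ]
scene dock [364.6, 284.3] 0.91 ((360.306884765625, 282.28277587890625), (29.730281829833984, 46.75461196899414), 48.36646270751953) 972
top dock [264.7, 174.7] 0.75 ((261.4310607910156, 169.77793884277344), (26.210712432861328, 39.773231506347656), 17.744670867919922) 715
scene light [357.4, 273.1] 0.52 ((353.93994140625, 271.5799560546875), (11.596552848815918, 32.809757232666016), 81.8698959350586) 309
top light [257.9, 151.4] 0.89 ((260.18292236328125, 148.85365295410156), (9.386679649353027, 48.47944641113281), 6.340191841125488) 376
scene typodont [241.2, 219.8] 0.67 ((239.8965301513672, 216.25863647460938), (23.76900291442871, 23.583309173583984), 21.801406860351562) 451
top typodont [395.2, 171.5] 0.73 ((397.5, 174.0), (24.184507369995117, 23.08019256591797), 83.6598129272461) 469
```

View pics/crop.png

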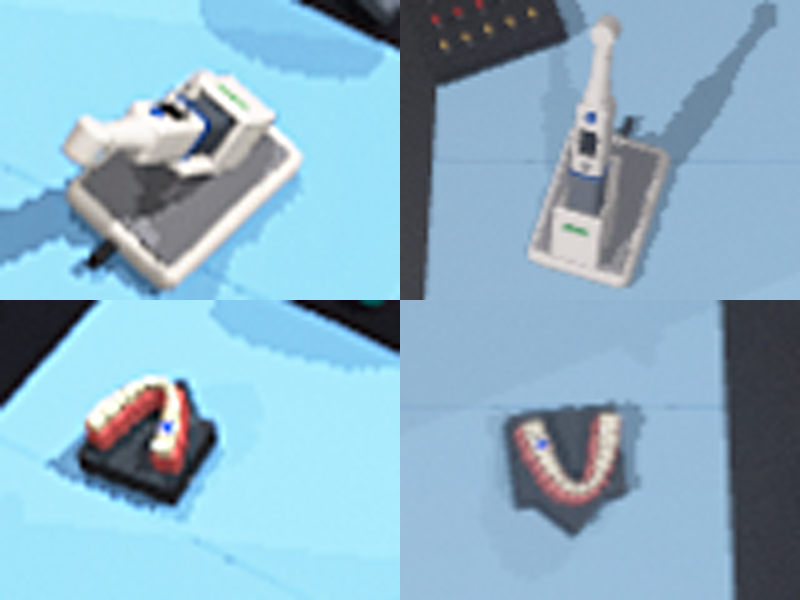

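```bash
cat >> h.py <<'E'
def lightR(yaw,lean):
    d=np.array([np.cos(yaw),np.sin(yaw),0]);u=np.array([0,0,1.])
    z=np.sin(lean)*d+np.cos(lean)*u; x=np.cos(lean)*d-np.sin(lean)*u
    return np.stack([x,np.cross(z,x),z],1)
def pieces(lo=.040):
    B=lambda z0,z1:[(sx*.013,sy*.012,z) for sx in(-1,1) for sy in(-1,1) for z in(z0,z1)]
    a=np.linspace(0,2*np.pi,20)
    N=[(r*np.cos(t),r*np.sin(t),z) for r,z in((.0105,.13),(.0065,.182)) for t in a]
    H=[(x,.009*np.cos(t),.186+.009*np.sin(t)) for x in(-.009,.012) for t in a]
    return [np.array(q) for q in(B(lo,.13),N,H)]
def render(n,foot,Rm,s=4,lo=.04):
    K,T=cam(n);im=np.zeros((400*s,640*s),np.uint8)
    for P in pieces(lo):
        q=(T[:3,:3]@((Rm@P.T).T+foot).T).T+T[:3,3];q=(K@q.T).T;q=((q[:,:2]/q[:,2:]+.5)*s-.5)
        cv2.fillConvexPoly(im,cv2.convexHull(q.astype(np.float32)).astype(np.int32),255)
    return cv2.resize(im,(640,400),interpolation=cv2.INTER_AREA)/255.
def blue(n,p,r=8):
    a=cv2.imread(n) if isinstance(n,str) else n
    x,y=int(p[0]),int(p[1]);c=a[y-r:y+r,x-r:x+r].astype(float)
    w=np.clip(c[...,0]-1.0*np.maximum(c[...,1],c[...,2])-25,0,None)
    yy,xx=np.mgrid[y-r:y+r,x-r:x+r]; return (w*xx).sum()/w.sum(),(w*yy).sum()/w.sum(),(w>0).sum()
E
python3 - <<'E'
from h import *
from scipy.optimize import minimize
np.set_printoptions(precision=4,suppress=True)
M={}
for n,p in(("scene",(350,270)),("top",(262,150))):
    cv2.imwrite(f"pics/{n}1.png",bot.camera(n))
    L=[m for m in bot.silhouettes(n,"light") if np.hypot(*(np.array(m["uv"])-p))<25]
    if L: M[n]=L[0]["mask"].astype(float)
print({k:v.sum() for k,v in M.items()})
def f(v,ns):
    R_=lightR(v[2],np.radians(40));c=0
    for n in ns:
        r=render(n,np.array([v[0],v[1],.03]),R_);c+=1-np.minimum(r,M[n]).sum()/np.maximum(r,M[n]).sum()
    return c
for ns in (list(M),["top"],["scene"]):
    b=min((minimize(f,[.529,.203,y],args=(ns,),method="Nelder-Mead",options=dict(initial_simplex=[[.529,.203,y],[.539,.203,y],[.529,.213,y],[.529,.203,y+.15]],xatol=1e-4,fatol=1e-4)) for y in(-.25,-.1)),key=lambda q:q.fun)
    v=b.x;R_=lightR(v[2],np.radians(40));ft=np.array([v[0],v[1],.03]);print(ns,v,b.fun,"grip",ft+R_[:,2]*.1,"lens",ft+R_@[.012,0,.186])
fs=blue("pics/scene0.png",(243,215),5);tt=blue("pics/top0.png",(393,168),5)
print(fs,tt,tri([("scene",fs[:2]),("top",tt[:2])]),onz("top",tt,.047),onz("scene",fs,.047))
E
python3 -m inch '[0,0,0,0,0,0.1,100,0,0,0,0,0,0.1,100]'; python3 -c "
from h import *
print(bot.get_obs()['joint_pos'])"
```

```text
{'scene': np.float64(304.0), 'top': np.float64(435.0)}
['scene', 'top'] [ 0.5277  0.2059 -0.2747] 0.3623870895925143 grip [0.5895 0.1885 0.1066] lens [0.6516 0.171  0.1648]
['top'] [ 0.5236  0.2046 -0.2646] 0.09623438085186065 grip [0.5857 0.1878 0.1066] lens [0.6479 0.1709 0.1648]
['scene'] [ 0.5286  0.2107 -0.2957] 0.1641409471176335 grip [0.5901 0.192  0.1066] lens [0.6518 0.1732 0.1648]
(np.float64(242.8181818181818), np.float64(214.82284382284382), np.int64(9)) (np.float64(392.85849056603774), np.float64(168.39622641509433), np.int64(5)) (array([ 0.563 , -0.2068,  0.0432]), [0.07250359850232274, 0.07250359850231694]) [ 0.562  -0.2062  0.047 ] [ 0.5648 -0.2046  0.047 ]
clock: 1.47
eef_pos: [0.1515, -0.4765, 0.2533]
tool_rot: [0.979, 0.203, -0.0, 0.0]
ft_force: [0.3, 0.7, -0.7]
grip_width: 0.0852
grasp_force: 0.0
[-1.26298795e+00  2.40568741e-01  5.00397301e-03  1.33521378e+00
 -5.43929281e-06  1.46912555e+00]
```

Candidates for the light are the white wand in the white dock, scene (355,268); the smaller loose white wand, scene (387,232); and the yellow one, scene (470,221). I chose the docked one, and the crop confirms it. The blue filling is on the dark-based jaw at scene (243,215), top (393,168).

```bash
for i in 1; do python3 -m inch '[320,697,10,0,0,2.46,100,320,697,10,0,0,2.46,100,320,697,10,0,0,2.46,100,320,697,10,0,0,2.46,100,320,697,10,0,0,2.46,100,320,697,10,0,0,2.46,100,320,697,10,0,0,2.46,100,320,697,10,0,0,2.46,100]'; done; python3 - <<'E'
from h import *
np.set_printoptions(precision=4,suppress=True)
o=bot.get_obs();print(o['joint_pos'],o['eef_pos'])
yaw=-.272;L=lightR(yaw,np.radians(40));T=np.stack([-L[:,2],L[:,1],L[:,0]],1);print(T)
E
```

```text
clock: 2.13
eef_pos: [0.2908, -0.1718, 0.258]
tool_rot: [0.761, 0.648, 0.0, 0.001]
ft_force: [0.5, 0.0, -0.3]
grip_width: 0.0853
grasp_force: 0.0
[-0.5338 -0.0882 -0.3438  1.314   0.0001  1.1973] [ 0.2908 -0.1718  0.258 ]
[[-0.6192  0.2687  0.7379]
 [ 0.1727  0.9632 -0.2058]
 [-0.766  -0.     -0.6428]]
```

```bash
python3 -m inch '[179,392,5,0,0,1.46,100,179,392,5,0,0,1.46,100,179,392,5,0,0,1.46,100,179,392,5,0,0,1.46,100,179,392,5,0,0,1.46,100,179,392,5,0,0,1.46,100,179,392,5,0,0,1.46,100,179,392,5,0,0,1.46,100]'; cat >> h.py <<'E'
def go(pos,Rt):
    o=bot.get_obs();C=R.from_quat(o['tool_rot'])
    print("q",np.round(o['joint_pos'],2),"shift mm",np.round((np.array(pos)-o['eef_pos'])*1000,1),"turn",np.round((R.from_matrix(Rt)*C.inv()).as_rotvec(),3))
E
python3 - <<'E'
from h import *
L=lightR(-.272,np.radians(40));T=np.stack([-L[:,2],L[:,1],L[:,0]],1)
g=np.array([.589,.1885,.1066]);go(g-.110*L[:,0],T);go(g-.003*L[:,0],T)
E
```

```text
clock: 2.8
eef_pos: [0.4294, 0.1319, 0.2618]
tool_rot: [0.357, 0.934, 0.0, 0.0]
ft_force: [1.2, -1.2, 1.2]
grip_width: 0.0853
grasp_force: 0.0
q [ 0.3   0.14 -0.1   1.33 -0.    1.03] shift mm [ 78.4  79.2 -84.5] turn [-0.423 -0.771  0.427]
q [ 0.3   0.14 -0.1   1.33 -0.    1.03] shift mm [ 157.4   57.2 -153.2] turn [-0.423 -0.771  0.427]
```

```bash
python3 -m inch '[40,70,0,-0.21,-0.39,0.21,100,50,79,-20,-0.423,-0.771,0.427,100,60,79,-40,-0.423,-0.771,0.427,100,70,79,-60,-0.423,-0.771,0.427,100,78,79,-84,-0.423,-0.771,0.427,100,78,79,-84,-0.423,-0.771,0.427,100,78,79,-84,-0.423,-0.771,0.427,100,78,79,-84,-0.423,-0.771,0.427,100]';python3 -m inch '[0,0,0,0,0,0,100,0,0,0,0,0,0,100]'; python3 - <<'E'
from h import *
L=lightR(-.272,np.radians(40));T=np.stack([-L[:,2],L[:,1],L[:,0]],1)
g=np.array([.589,.1885,.1066]);go(g-.110*L[:,0],T);go(g-.003*L[:,0],T)
a,b=bot.camera("scene"),bot.camera("top")
im=np.hstack([cv2.resize(x[y:y+100,c:c+100],(400,400),interpolation=cv2.INTER_CUBIC) for x,c,y in((a,300,210),(b,215,110))])
cv2.imwrite("pics/pre.png",im)
E
```

```text
clock: 3.47
eef_pos: [0.5061, 0.2087, 0.1773]
tool_rot: [0.124, 0.897, -0.057, 0.42]
ft_force: [0.1, 0.1, -0.1]
grip_width: 0.0854
grasp_force: 0.0
clock: 3.63
eef_pos: [0.5054, 0.2082, 0.1759]
tool_rot: [0.125, 0.899, -0.057, 0.417]
ft_force: [0.1, -0.3, 0.2]
grip_width: 0.0853
grasp_force: 0.0
q [ 0.73  0.16 -0.68  0.17 -0.7   0.79] shift mm [2.4 3.  1.4] turn [-0.003 -0.004  0.004]
q [ 0.73  0.16 -0.68  0.17 -0.7   0.79] shift mm [ 81.4 -19.  -67.4] turn [-0.003 -0.004  0.004]
```

View pics/pre.png

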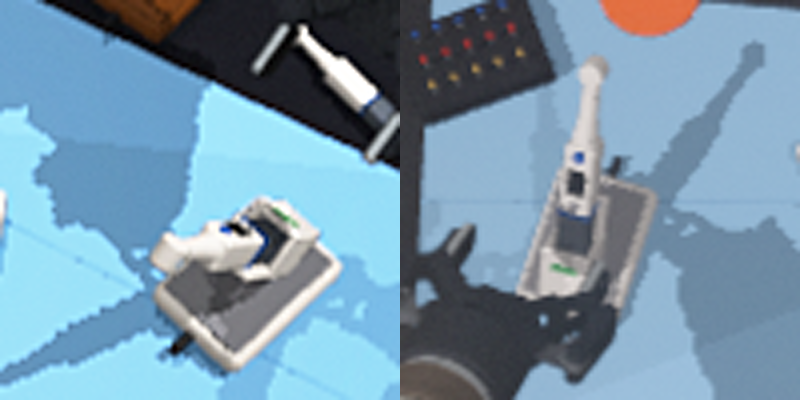

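```bash
python3 - <<'E'
from h import *
o=bot.get_obs();print(proj("top",o['eef_pos']),proj("scene",o['eef_pos']))
T=R.from_quat(o['tool_rot']).as_matrix()
for s in(-1,1):print(proj("top",o['eef_pos']+T@[0,s*.05,.009]),proj("scene",o['eef_pos']+T@[0,s*.05,.009]))
E
python3 -m inch '[15,-1,-10,0,0,0,100,30,-5,-24,0,0,0,100,45,-9,-36,0,0,0,100,60,-13,-49,0,0,0,100,70,-16,-58,0,0,0,100,79,-20,-67,0,0,0,100,79,-20,-67,0,0,0,100,79,-20,-67,0,0,0,100]'
python3 - <<'E'
from h import *
L=lightR(-.272,np.radians(40));T=np.stack([-L[:,2],L[:,1],L[:,0]],1)
g=np.array([.589,.1885,.1066]);go(g-.003*L[:,0],T)
a,b=bot.camera("scene"),bot.camera("top")
im=np.hstack([cv2.resize(x[y:y+100,c:c+100],(400,400),interpolation=cv2.INTER_CUBIC) for x,c,y in((a,300,210),(b,215,110))])
cv2.imwrite("pics/at.png",im)
E
```

```text
[247.00978922 173.63044487] [380.04367288 235.98955662]
[265.77418714 176.86003356] [363.54815368 227.07767522]
[230.64366763 166.76812891] [393.08823394 251.01616307]
clock: 4.4
eef_pos: [0.5878, 0.1884, 0.1113]
tool_rot: [0.127, 0.897, -0.057, 0.419]
ft_force: [0.1, 0.6, 0.9]
grip_width: 0.0856
grasp_force: 0.0
q [ 0.58  0.37 -0.65 -0.11 -0.61  0.64] shift mm [-1.   0.7 -2.7] turn [-0.005  0.001  0.007]
```

View pics/at.png

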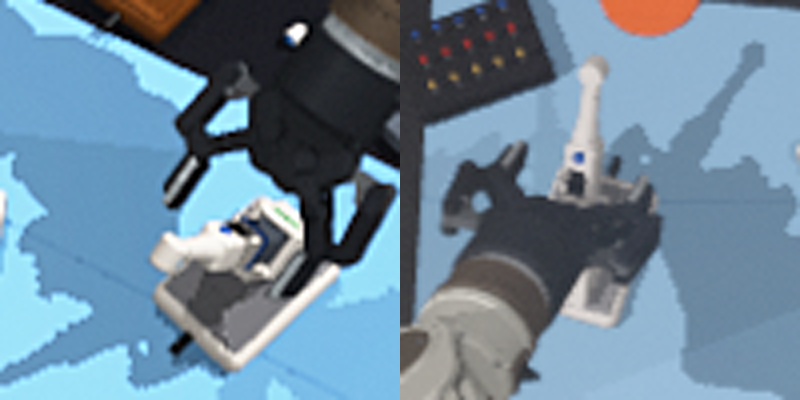

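The fingers straddle the white half of the handle: finger tips in the top view at about (244,149) and (275,160), wand at (259,156) midway between them. Closing now.

```bash
python3 -m inch '[0,0,-2,0,0,0,60,0,0,-2,0,0,0,35,0,0,-2,0,0,0,30,0,0,-2,0,0,0,25,0,0,-2,0,0,0,20,0,0,-2,0,0,0,10,0,0,-2,0,0,0,5,0,0,-2,0,0,0,0]'; python3 -m inch '[0,0,0,0,0,0,0,0,0,0,0,0,0,0,0,0,0,0,0,0,0]'
```

```text
clock: 5.17
eef_pos: [0.5858, 0.1888, 0.1088]
tool_rot: [0.125, 0.898, -0.057, 0.419]
ft_force: [-5.0, 0.8, 3.7]
grip_width: 0.0235
grasp_force: 60.2
clock: 5.42
eef_pos: [0.5858, 0.1888, 0.1088]
tool_rot: [0.125, 0.898, -0.057, 0.419]
ft_force: [-5.7, 2.1, 4.9]
grip_width: 0.0228
grasp_force: 60.2
```

```bash
python3 -m inch '[6,-2,8,0,0,0,0,12,-3,15,0,0,0,0,19,-5,23,0,0,0,0,25,-7,31,0,0,0,0,31,-9,38,0,0,0,0,37,-10,46,0,0,0,0,43,-12,54,0,0,0,0,50,-14,61,0,0,0,0]'; python3 -m inch '[6,-2,8,0,0,0,0,12,-3,15,0,0,0,0,18,-5,30,0,0,0,0,18,-5,50,0,0,0,0,18,-5,70,0,0,0,0,18,-5,90,0,0,0,0]'; python3 - <<'E'
from h import *
a,b=bot.camera("scene"),bot.camera("top")
im=np.hstack([cv2.resize(x[y:y+130,c:c+130],(400,400),interpolation=cv2.INTER_CUBIC) for x,c,y in((a,280,180),(b,200,90))])
cv2.imwrite("pics/out.png",im)
L=lightR(-.611,np.radians(90));T=np.stack([-L[:,2],L[:,1],L[:,0]],1)
go(np.array([.563,-.2058,.064+.05])-.086*L[:,2],T)
E
```

```text
clock: 6.08
eef_pos: [0.6372, 0.1743, 0.1709]
tool_rot: [0.126, 0.897, -0.057, 0.419]
ft_force: [0.4, -0.5, -0.1]
grip_width: 0.0231
grasp_force: 59.3
clock: 6.58
eef_pos: [0.6544, 0.1691, 0.2607]
tool_rot: [0.126, 0.898, -0.057, 0.419]
ft_force: [-0.6, 1.4, -2.0]
grip_width: 0.0228
grasp_force: 59.3
q [ 0.47  0.2  -0.36  0.28 -0.55  0.54] shift mm [-164.2 -326.8 -151.9] turn [ 0.371  0.802 -0.308]
```

View pics/out.png

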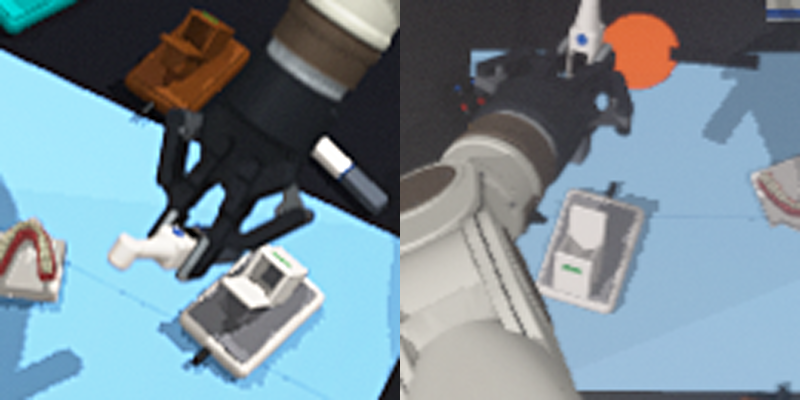

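```bash
python3 -m inch '[-20,-30,0,0.05,0.1,-0.04,0,-40,-60,0,0.1,0.2,-0.08,0,-60,-90,0,0.15,0.31,-0.12,0,-75,-120,0,0.19,0.42,-0.16,0,-90,-150,0,0.24,0.52,-0.2,0,-105,-180,0,0.28,0.62,-0.24,0,-120,-210,-10,0.33,0.72,-0.28,0,-130,-240,-20,0.371,0.802,-0.308,0]'; python3 - <<'E'
from h import *
L=lightR(-.611,np.radians(90));T=np.stack([-L[:,2],L[:,1],L[:,0]],1)
go(np.array([.563,-.2058,.064+.05])-.086*L[:,2],T)
E
```

```text
clock: 7.35
eef_pos: [0.5241, -0.0719, 0.2403]
tool_rot: [0.299, 0.954, 0.0, -0.005]
ft_force: [0.4, -0.3, -2.2]
grip_width: 0.023
grasp_force: 59.4
q [-0.14  0.31  0.07  1.34  0.    0.47] shift mm [ -31.6  -84.5 -126.3] turn [-0.003 -0.009 -0.004]
```

```bash
python3 -m inch '[-10,-28,-10,-0.003,-0.009,-0.004,0,-20,-56,-30,-0.003,-0.009,-0.004,0,-32,-84,-50,-0.003,-0.009,-0.004,0,-32,-84,-75,-0.003,-0.009,-0.004,0,-32,-84,-100,-0.003,-0.009,-0.004,0,-32,-84,-126,-0.003,-0.009,-0.004,0,-32,-84,-126,-0.003,-0.009,-0.004,0,-32,-84,-126,-0.003,-0.009,-0.004,0]'; python3 - <<'E'
from h import *
np.set_printoptions(precision=4,suppress=True)
L=lightR(-.611,np.radians(90));T=np.stack([-L[:,2],L[:,1],L[:,0]],1)
go(np.array([.563,-.2058,.064+.05])-.086*L[:,2],T)
a,b=bot.camera("scene"),bot.camera("top");cv2.imwrite("pics/s3.png",a);cv2.imwrite("pics/t3.png",b)
o=bot.get_obs();Lr=R.from_quat(o['tool_rot']).as_matrix();Lm=np.stack([Lr[:,2],Lr[:,1],-Lr[:,0]],1)
f=o['eef_pos']+.003*Lm[:,0]-.1*Lm[:,2];ln=f+Lm@[.012,0,.186];print("pred lens",ln)
im=[]
for n,x in(("scene",a),("top",b)):
    u=proj(n,ln);print(n,u,[ (np.round(r["uv"],1),round(r["confidence"],2)) for r in bot.spot_point(n,"light_lens")])
    x0,y0=int(u[0])-40,int(u[1])-40;c=cv2.resize(x[y0:y0+80,x0:x0+80],(400,400),interpolation=cv2.INTER_CUBIC)
    r=(render(n,f,Lm)>.5).astype(np.uint8)[y0:y0+80,x0:x0+80];r=cv2.resize(r,(400,400),interpolation=cv2.INTER_NEAREST)
    cs,_=cv2.findContours(r,cv2.RETR_EXTERNAL,cv2.CHAIN_APPROX_NONE);cv2.drawContours(c,cs,-1,(0,255,0),1);im.append(c)
cv2.imwrite("pics/c3.png",np.hstack(im))
E
```

```text
clock: 8.02
eef_pos: [0.4905, -0.1542, 0.1117]
tool_rot: [0.3, 0.954, -0.001, -0.002]
ft_force: [0.4, 0.1, -0.4]
grip_width: 0.023
grasp_force: 59.4
q [-0.3   0.38 -0.19  1.   -0.    0.31] shift mm [ 2.1 -2.3  2.3] turn [ 0.001 -0.004 -0.002]
pred lens [ 0.5636 -0.2039  0.0998]
scene [240.4479 204.3033] [(array([451.5, 233.2]), 0.81), (array([240.8, 205.1]), 0.69), (array([372.4, 220.8]), 0.56)]
top [395.1022 163.01  ] [(array([284.4, 240.5]), 0.76), (array([205.6, 260.4]), 0.66)]
```

View pics/c3.png

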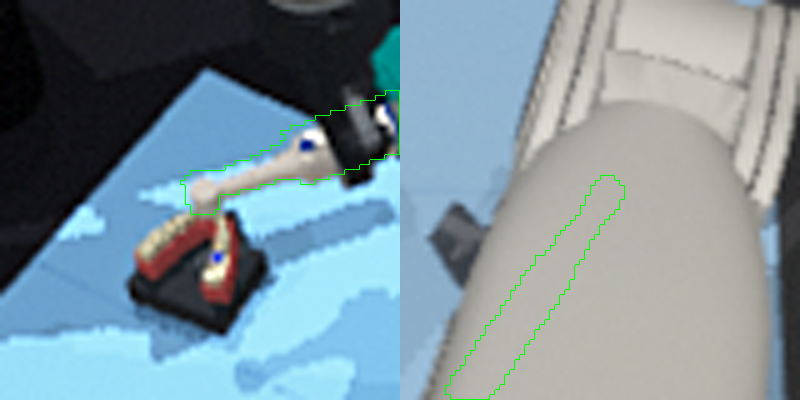

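The scene view shows the head at about (241,205), close to the model outline. The arm hides it from the top camera, so I'll lift and swing the wand sideways to measure it in both views.

```bash
python3 -m inch '[0,0,40,0,0,0,0,0,0,80,0,0,0.12,0,0,0,80,0,0,0.24,0,0,0,80,0,0,0.36,0,0,0,80,0,0,0.48,0,0,0,80,0,0,0.6,0,0,0,80,0,0,0.72,0,0,0,80,0,0,0.84,0]'; python3 -m inch '[0,0,0,0,0,0.12,0,0,0,0,0,0,0.24,0,0,0,0,0,0,0.36,0,0,0,0,0,0,0.48,0,0,0,0,0,0,0.6,0,0,0,0,0,0,0.72,0,0,0,0,0,0,0.84,0,0,0,0,0,0,0.96,0]'; python3 -m inch '[0,0,0,0,0,0.1,0,0,0,0,0,0,0.2,0,0,0,0,0,0,0.2,0,0,0,0,0,0,0.2,0]'; python3 - <<'E'
from h import *
np.set_printoptions(precision=4,suppress=True)
a,b=bot.camera("scene"),bot.camera("top");cv2.imwrite("pics/s4.png",a);cv2.imwrite("pics/t4.png",b)
o=bot.get_obs();Lr=R.from_quat(o['tool_rot']).as_matrix();Lm=np.stack([Lr[:,2],Lr[:,1],-Lr[:,0]],1)
f=o['eef_pos']+.003*Lm[:,0]-.1*Lm[:,2];ln=f+Lm@[.012,0,.186];print("pred lens",ln,o['tool_rot'],o['clock'])
im=[]
for n,x in(("scene",a),("top",b)):
    u=proj(n,ln);print(n,u,[ (np.round(r["uv"],1),round(r["confidence"],2)) for r in bot.spot_point(n,"light_lens")])
    x0,y0=int(u[0])-40,int(u[1])-40;c=cv2.resize(x[y0:y0+80,x0:x0+80],(400,400),interpolation=cv2.INTER_CUBIC)
    r=(render(n,f,Lm)>.5).astype(np.uint8)[y0:y0+80,x0:x0+80];r=cv2.resize(r,(400,400),interpolation=cv2.INTER_NEAREST)
    cs,_=cv2.findContours(r,cv2.RETR_EXTERNAL,cv2.CHAIN_APPROX_NONE);cv2.drawContours(c,cs,-1,(0,255,0),1);im.append(c)
cv2.imwrite("pics/c4.png",np.hstack(im))
E
```

```text
clock: 8.88
eef_pos: [0.4929, -0.1544, 0.1954]
tool_rot: [-0.118, 0.993, -0.001, 0.002]
ft_force: [-0.6, -0.4, 0.1]
grip_width: 0.0233
grasp_force: 59.6
clock: 9.55
eef_pos: [0.4929, -0.1544, 0.1954]
tool_rot: [-0.564, 0.826, -0.001, 0.002]
ft_force: [0.6, 0.2, -0.2]
grip_width: 0.0236
grasp_force: 59.6
clock: 9.88
eef_pos: [0.4926, -0.1544, 0.1948]
tool_rot: [-0.64, 0.768, -0.001, 0.002]
ft_force: [0.1, -0.2, -1.1]
grip_width: 0.0231
grasp_force: 59.6
pred lens [ 0.5079 -0.0698  0.1794] [-0.6401  0.7683 -0.0007  0.0014] 9.9833
scene [287.6302 192.5818] [(array([450., 232.]), 0.97), (array([286.7, 195.2]), 0.69), (array([375. , 219.7]), 0.51)]
top [350.8593 174.3868] [(array([206.2, 262.4]), 0.75), (array([349.4, 176.4]), 0.65), (array([283.5, 237.7]), 0.53)]
```

View pics/c4.png

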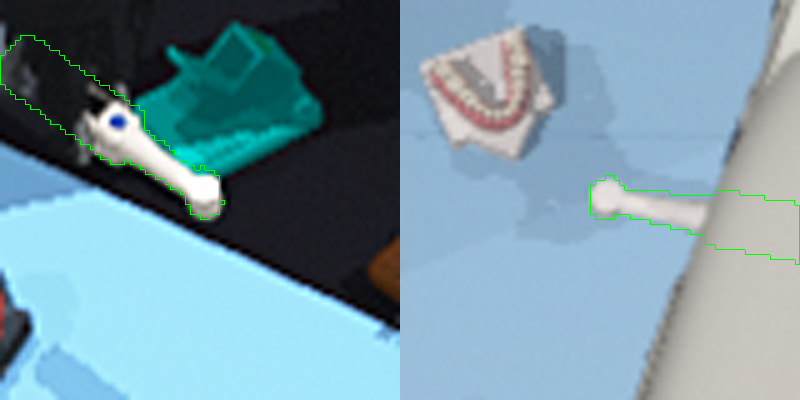

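```bash
python3 -m inch '[0,0,0,0,0,-0.12,0,0,0,0,0,0,-0.24,0,0,0,0,0,0,-0.36,0,0,0,0,0,0,-0.48,0,0,0,0,0,0,-0.6,0,0,0,0,0,0,-0.72,0,0,0,0,0,0,-0.84,0,0,0,0,0,0,-0.96,0]'; python3 -m inch '[0,0,0,0,0,-0.12,0,0,0,0,0,0,-0.24,0,0,0,0,0,0,-0.36,0,0,0,0,0,0,-0.48,0,0,0,0,0,0,-0.6,0,0,0,0,0,0,-0.72,0,0,0,0,0,0,-0.84,0,0,0,0,0,0,-0.96,0]';python3 -m inch '[0,0,-20,0,0,-0.08,0,0,0,-40,0,0,-0.08,0,0,0,-60,0,0,-0.08,0,0,0,-80,0,0,-0.08,0,0,0,-80,0,0,-0.08,0,0,0,-80,0,0,-0.08,0]'; cat > go.py <<'E'
from h import *
L=lightR(-.611,np.radians(90));T=np.stack([-L[:,2],L[:,1],L[:,0]],1)
go(np.array([.563,-.2058,.0695])-.086*L[:,2],T)
a=bot.camera("scene");cv2.imwrite("pics/s5.png",a);print(bot.get_obs()['clock'])
o=bot.get_obs();Lr=R.from_quat(o['tool_rot']).as_matrix();Lm=np.stack([Lr[:,2],Lr[:,1],-Lr[:,0]],1)
print("lens",np.round(o['eef_pos']+Lm@[.015,0,.086],4))
for n in("light","light_lens"):
    print([(np.round(r["uv"],1),round(r["confidence"],2)) for r in (bot.spot_point("scene",n))])
E
python3 go.py
```

```text
clock: 10.75
eef_pos: [0.492, -0.1544, 0.1936]
tool_rot: [-0.21, 0.978, -0.0, 0.001]
ft_force: [-0.4, -0.1, -1.3]
grip_width: 0.0232
grasp_force: 59.5
clock: 11.42
eef_pos: [0.492, -0.1544, 0.1936]
tool_rot: [0.265, 0.964, -0.001, 0.001]
ft_force: [0.1, -0.4, -0.6]
grip_width: 0.0231
grasp_force: 59.5
clock: 11.92
eef_pos: [0.4911, -0.1541, 0.1128]
tool_rot: [0.3, 0.954, -0.001, -0.001]
ft_force: [0.4, 0.5, -0.6]
grip_width: 0.0232
grasp_force: 59.5
q [-0.3   0.38 -0.19  1.   -0.    0.31] shift mm [  1.5  -2.3 -43.3] turn [ 0.001 -0.002 -0.001]
11.9667
lens [ 0.5627 -0.2038  0.0992]
[(array([299.7, 180.5]), 0.98), (array([403. , 245.4]), 0.78), (array([493. , 205.5]), 0.58)]
[(array([236., 207.]), 0.95), (array([450.9, 231.6]), 0.82), (array([371.2, 218.2]), 0.63)]
```

```bash
python3 -m inch '[1,-1,-10,0,0,0,0,1,-2,-18,0,0,0,0,1.5,-2.3,-26,0,0,0,0,1.5,-2.3,-32,0,0,0,0,1.5,-2.3,-36,0,0,0,0,1.5,-2.3,-36,0,0,0,0,1.5,-2.3,-36,0,0,0,0]'; python3 go.py; python3 - <<'E'
from h import *
a=cv2.imread("pics/s5.png");c=cv2.resize(a[185:245,200:280],(800,600),interpolation=cv2.INTER_CUBIC)
o=bot.get_obs();Lr=R.from_quat(o['tool_rot']).as_matrix();Lm=np.stack([Lr[:,2],Lr[:,1],-Lr[:,0]],1)
t=o['eef_pos']
D=lambda P,col:cv2.polylines(c,[np.int32([((proj("scene",p)-[200,185])+.5)*10-.5 for p in P])],True,col,1)
a=np.linspace(0,6.28,24)
for x in(-.009,.012):D([t+Lm@[.003+x,.009*np.cos(s),.086+.009*np.sin(s)] for s in a],(0,255,0))
D([np.array([.563,-.2058,.047])+.0035*np.array([np.cos(s),np.sin(s),0]) for s in a],(255,0,255))
cv2.imwrite("pics/c5.png",c)
E
```

```text
clock: 12.65
eef_pos: [0.4932, -0.1566, 0.0771]
tool_rot: [0.3, 0.954, -0.001, -0.0]
ft_force: [0.1, -0.3, -0.6]
grip_width: 0.0229
grasp_force: 59.5
q [-0.31  0.42 -0.23  0.92 -0.    0.3 ] shift mm [-0.6  0.1 -7.6] turn [ 0.002 -0.001 -0.002]
12.7
lens [ 0.5641 -0.2059  0.0626]
[(array([300.6, 189.3]), 0.96), (array([400.5, 243.1]), 0.69), (array([494.6, 205.9]), 0.62)]
[(array([373. , 220.9]), 0.79), (array([239.8, 214.9]), 0.7), (array([450.4, 234. ]), 0.6)]
```

View pics/c5.png

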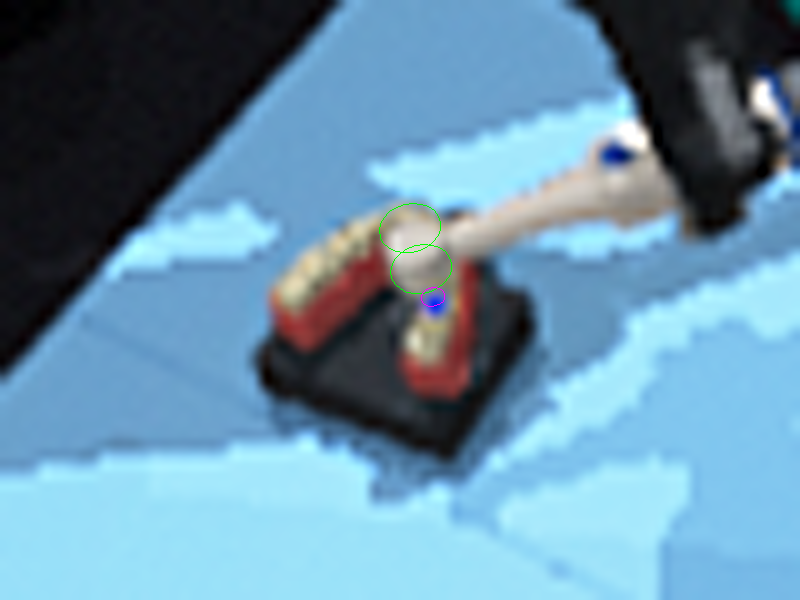

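The head is centred at about (241.5,209.5) with the filling just below it at (243.5,215.3), and both agree with the model to under 1 mm. I'll descend the last 8 mm.

```bash
python3 -m inch '[0,0.5,-2,0,0,0,0,0,0.5,-4,0,0,0,0,0,0.5,-6,0,0,0,0,0,0.5,-7,0,0,0,0,0,0.5,-8,0,0,0,0,0,0.5,-8,0,0,0,0,0,0.5,-8,0,0,0,0,0,0.5,-8,0,0,0,0]'; python3 -m inch '[0,0,0,0,0,0,0,0,0,0,0,0,0,0,0,0,0,0,0,0,0,0,0,0,0,0,0,0]'; python3 go.py; python3 - <<'E'
from h import *
a=cv2.imread("pics/s5.png");c=cv2.resize(a[185:245,200:280],(800,600),interpolation=cv2.INTER_CUBIC)
o=bot.get_obs();Lr=R.from_quat(o['tool_rot']).as_matrix();Lm=np.stack([Lr[:,2],Lr[:,1],-Lr[:,0]],1)
t=o['eef_pos'];a=np.linspace(0,6.28,24)
for x in(-.009,.012):cv2.polylines(c,[np.int32([((proj("scene",t+Lm@[.003+x,.009*np.cos(s),.086+.009*np.sin(s)])-[200,185])+.5)*10-.5 for s in a])],True,(0,255,0),1)
cv2.imwrite("pics/c6.png",c)
E
```

```text
clock: 13.47
eef_pos: [0.4935, -0.1562, 0.0695]
tool_rot: [0.3, 0.954, -0.001, 0.001]
ft_force: [0.1, 0.0, -0.5]
grip_width: 0.023
grasp_force: 59.5
clock: 13.8
eef_pos: [0.4935, -0.1562, 0.0695]
tool_rot: [0.3, 0.954, -0.001, 0.001]
ft_force: [0.0, 0.1, -1.7]
grip_width: 0.0229
grasp_force: 59.5
q [-0.31  0.43 -0.24  0.9  -0.    0.3 ] shift mm [-1.  -0.3 -0. ] turn [ 0.002  0.001 -0.002]
13.85
lens [ 0.5641 -0.2054  0.0547]
[(array([297.7, 192.1]), 0.91), (array([495.5, 206.4]), 0.85), (array([361.5, 284.2]), 0.58), (array([403. , 248.2]), 0.55)]
[(array([452.1, 230.4]), 0.8), (array([239.6, 216.6]), 0.76), (array([359.8, 284.5]), 0.67), (array([374.5, 220.9]), 0.63)]
```

View pics/c6.png

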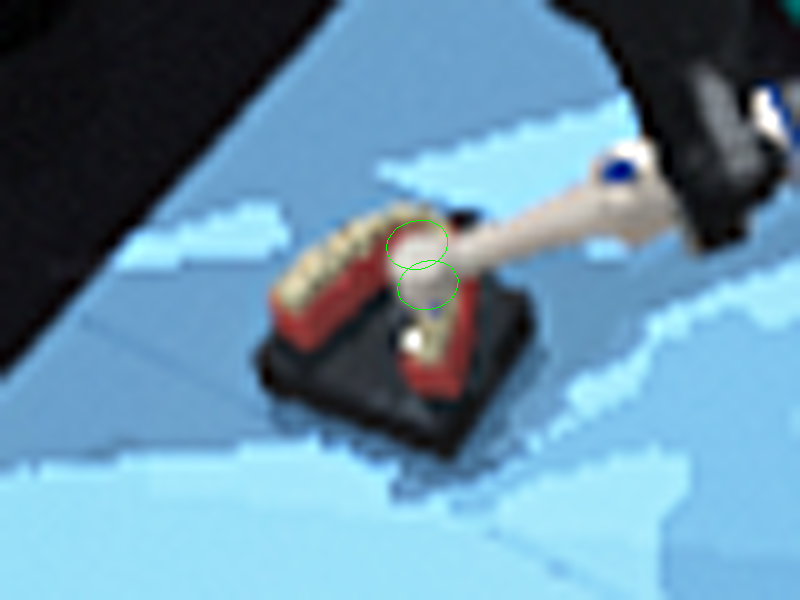

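The head sits over the filling; only its lower rim shows, at about (243,216), and the outline agrees to about 0.5 px. I'll lower 1.5 mm more and hand in.

```bash
python3 -m inch '[0,0,-1,0,0,0,0,0,0,-1.5,0,0,0,0,0,0,-1.5,0,0,0,0,0,0,-1.5,0,0,0,0,0,0,-1.5,0,0,0,0,0,0,-1.5,0,0,0,0]' && python3 -c "
from workcell import bot
print(bot.job_done())"
```

```text
clock: 14.45
eef_pos: [0.4935, -0.1562, 0.068]
tool_rot: [0.3, 0.954, -0.001, 0.0]
ft_force: [-0.3, 0.1, -0.7]
grip_width: 0.0232
grasp_force: 59.5
the job is handed in; nothing more can be done
None
```

I handed the job in at 14.5 s with the light held level, lens down, about 1 mm sideways of the filling and an estimated 6 mm above it, with no contact forces seen; no verdict came back.

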